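# Take down two survey target sets and put the parts in their nests

## Task

The two target sets standing on the tribrachs are finished with: take both apart, lifting off one part at a time and keeping every part upright. Set each of the five parts down gently, standing flat in the pocket of the storage nest whose floor has the same colour as the tape on the part.

Things in the scene. Friction and masses are not known exactly. Their poses are not given: they have to be found in the camera images.
- round_prism: Prism in U-yoke, RED tape, 0.3 kg, in mm: foot dia 48 at z 0; yoke arms with flat outer faces at y -28 and +28, 18 wide, z 24-67: grip them at z 54; grey canister dia 48 along x (-23 to 30), axis z 54, glass at -x. Origin: centre of foot's underside, z up. Starts on the extension, origin at height 154; 22 deep bore over its stub: lift straight off.
- prism_360: 360-degree prism, round, YELLOW tape on top, 0.2 kg, in mm: foot dia 48, z 0-6; tube dia 28; disc dia 42, z 24-29; glass dia 33, z 29-56; cap dia 40, z 56-80: grip it at z 68. Origin: centre of foot's underside, z up. Starts on either carrier, origin at height 104; 22 deep bore over its stub: lift straight off.
- extension: Height extension, round, 0.22 kg, in mm: foot dia 64, BLUE tape, z 0-8; aluminium tube dia 36, z 8-50: grip it at z 33 (tips above 10); stub dia 15, z 50-70. Origin: centre of foot's underside, z up. Starts on either carrier, origin at height 104, round prism on top; 22 deep bore over the carrier's stub: lift straight off.
- plain_carrier: Plain carrier, round, dark, GREEN tape, 0.4 kg, in mm: foot dia 62, z 0-8; taped flange dia 82, z 8-20; neck dia 40, z 20-60, grip it at z 45 (tips above 22); stub dia 15, z 60-80.  Origin: centre of foot's underside, z up. Starts loose in a tribrach, origin at height 44, with another part on top: lift straight out.
- plummet_carrier: Plummet carrier, grey, WHITE tape, 0.5 kg, in mm: foot dia 62, z 0-8; taped flange dia 82, z 8-20; neck dia 40, z 20-60, grip it at z 45 (tips above 22); stub dia 15, z 60-80. Eyepiece to x -56 and knob to x 42 (dia 20, z 32): grip across y. Origin: centre of foot's underside, z up. Starts loose in a tribrach, origin at height 44, with another part on top: lift straight out.
- nest_red: Nest of the round prism: fixed black plate 88 x 88 mm, 9 mm high, with a round pocket 67 mm across, 5 mm deep, in its middle; red pocket floor, 4 mm above the origin. Origin: centre of the underside; z up.
- nest_yellow: Nest of the 360-degree prism: fixed black plate 88 x 88 mm, 9 mm high, with a round pocket 67 mm across, 5 mm deep, in its middle; yellow pocket floor, 4 mm above the origin. Origin: centre of the underside; z up.
- nest_blue: Nest of the extension: fixed black plate 104 x 104 mm, 9 mm high, with a round pocket 83 mm across, 5 mm deep, in its middle; blue pocket floor, 4 mm above the origin. Origin: centre of the underside; z up.
- nest_green: Nest of the plain carrier: fixed black plate 104 x 104 mm, 9 mm high, with a round pocket 83 mm across, 5 mm deep, in its middle; green pocket floor, 4 mm above the origin. Origin: centre of the underside; z up.
- nest_white: Nest of the plummet carrier: fixed black plate 104 x 104 mm, 9 mm high, with a round pocket 83 mm across, 5 mm deep, in its middle; white pocket floor, 4 mm above the origin. Origin: centre of the underside; z up.
There are look-alikes about, which are no part of the job. What is shaped like the round_prism but pink is not meant. What is shaped like the nest_green but pink is not meant.

How it is judged:
By the outcome, as a careful person would: the job done as asked, in the order asked, and still so for the second after the job is handed in, with the robot touching nothing.
It also fails if it takes over 131 s, if anything falls off the work surface, if the arm or the gripper's body presses on something with over 40 N, if the wrist force passes 120 N, or if a joint passes its speed limit or range.

## Robot

A 6-joint arm with a two-finger parallel gripper is mounted at the origin on the work surface. World frame = base frame: x ahead of the robot, y to its left, z up, the work surface at z = 0. Lengths are in m, angles in rad, forces in N, time in s.
With the tool pointing down it reaches from about 0.375 to 0.925 m from the base axis. Payload 5.7 kg.
Tool frame: the origin (TCP) lies at the very end of the fingers, on their centre line; the grasp point (between the pads) lies 19 mm behind it; z points along the fingers, y is the line along which they close (so a half turn about z gives the same grasp; the last joint's range is limited). The gripper opens to 85 mm and grips with 20 to 120 N. Pads are 22 mm wide; open, the fingers measure 114 mm over their backs; the gripper's body (76 mm by 85 mm) begins 54 mm behind the grasp point. The pads swing forward as they close: fully open they stand 13 mm farther back than shut.
Start: joints at [1.124, 0.359, 1.51, -0, 1.272, -0.115], TCP at [0.195, 0.567, 0.199] pointing down, gripper open.
Joint ranges: [-2.97, 2.97], [-1.01, 2.36], [0.21, 2.38], [-0.96, 4.11], [0.2, 2.71], [-2.98, 2.98]. Speed limits (rad/s): [2.39, 2.39, 3.14, 3.14, 3.14, 3.14].

## Interface

Orientations are given as [roll, pitch, yaw] about the fixed x, y, z axes, in that order (R = Rz(yaw) Ry(pitch) Rx(roll)).
In Python, from cell import env, grab_frame, camera_info gives the robot as it stands. The module is installed in compiled form; this text tells all that it offers.
- The arm moves only by the tool jog_arm, never from a script. Its argument "increments" is one flat list of numbers, 7 for each row, row after row: the turn, a rotation vector about the tool's x, y, z in degrees, then the shift along the tool's x, y, z in cm, then the finger opening in cm, from 0 to 8.54. In form: [wx, wy, wz, tx, ty, tz, grip, wx, wy, wz, tx, ty, tz, grip, ...]. A call has 1 to 12 rows; each row shifts and turns the commanded pose from where the row before left it, along the tool's axes as they then stand; what a row does not reach is not made up. A row lasts 1/10 s, in which the tool goes at most 50 mm and 8.59 degrees, less where a joint would pass 70% of its speed; a pose out of reach is approached as far as the arm can. A call is refused whole if a number of a shift passes 5 or a number of a turn 8.59, either way. A call with a gripper value outside its range is refused whole. The fingers move at their own pace and stop on an object; the grip force is fixed at half the most. Time passes only in rows, so rows that do not move let the fingers close. It gives the time, the measured TCP pose, the force, the opening and the grip force at its end, in the units of the state.
- env.sense(): the state, without advancing time (a new reading comes with each control period).
- grab_frame(name): name is "scene" or "top" or "wrist"; returns the picture (384x512x3 uint8, red, green, blue); there is no depth.
- camera_info(name): a dict with "fx", "fy", "cx", "cy" (pixels), "D" ([k1, k2, p1, p2, k3] as OpenCV has them; the pictures are not rectified), "xyz" and "attitude" of the camera in the world; the wrist camera has in their place "mount" (4x4, takes a point from camera to tool coordinates, whose origin is the TCP and whose axes are the flange's). Camera axes: x right, y up, looking along -z (the intrinsics and any distortion apply to the point x, -y, -z); pixel columns grow to the right and rows downward; lengths in m; the calibration is good to about 2 mm. A picture is of the moment at which its call begins: read the wrist's pose just before it. camera_info takes no time and is no camera call.
- env.hand_in(): hands the job in; it is judged then, once.
The state is a dict: "clock": time; "qpos": joint angles; "qd": joint speeds; "effort": joint torques, N m; "tool_pos": TCP position; "tool_rot": TCP orientation; "contact_force": force on the tool from outside, world axes, zero at the start; "wrist_torque": the same for the moment, N m; "grip_width": finger opening in m; "finger_force": force on a finger pad.
Only numpy, scipy, OpenCV 4.12 (cv2) and the standard library are available. Lean on these libraries where they do the work, as an engineer would, in place of code of your own. Each camera call takes 0.05 s, during which the arm holds its last target. There are 200 camera calls.

## Working session

There is one attempt and no reset: what is moved stays moved. The work goes in short steps, Python scripts to look and compute and a tool call to move; the robot and the scene stay as the last step left them, time stands still between calls to the robot, and variables do not carry over. Pictures are saved under pics/ and viewed, at most 14 in all, crops included, and the job is handed in when it is done.

Besides the shell and the picture viewer there is one more tool, called as name(argument=value, ...), one argument or row to a line, values as JSON. jog_arm: Moves the arm, as the interface text tells. Its arguments: {"type":"object","properties":{"increments":{"type":"array","items":{"type":"number"}}},"required":["increments"]}

```bash
mkdir -p pics; cat > h.py <<'E'
import numpy as np, cv2
from cell import env, grab_frame, camera_info
from scipy.spatial.transform import Rotation as R
def save(n,img): cv2.imwrite(f'pics/{n}.png',cv2.cvtColor(img,cv2.COLOR_RGB2BGR))
E
python3 - <<'E'
from h import *
print(env.sense())
for n in('scene','top','wrist'):
    print(n,camera_info(n)); im=grab_frame(n); np.save(f'{n}0.npy',im); 
    save(n+'0',im)
E
```

```text
{'clock': 0.0, 'qpos': array([ 1.12389231e+00,  3.59502754e-01,  1.51145137e+00, -3.89348286e-06,
        1.27249207e+00, -1.15091385e-01]), 'qd': array([-2.94814252e-04,  1.30807864e-03, -8.71609557e-04, -7.02039891e-04,
       -3.92159201e-05, -5.21095818e-04]), 'effort': array([-2.45931238e-03, -5.27598846e+01, -2.78632253e+01, -6.97594915e-04,
        1.34466760e-02,  2.92847474e-06]), 'tool_pos': array([0.19513313, 0.56659247, 0.19804777]), 'tool_rot': array([-3.13975094e+00, -2.09161540e-04,  2.80978098e+00]), 'contact_force': array([0.47726281, 0.05433078, 0.69457959]), 'wrist_torque': array([-0.0567332 , -0.02550682,  0.02385127]), 'finger_force': 0.0, 'grip_width': 0.08533399567673813}
scene {'fx': 486.8951020833496, 'fy': 486.8951020833496, 'cx': 261.9265522784425, 'cy': 187.97783204148055, 'D': array([-0.18740949,  0.        ,  0.        ,  0.        ,  0.        ]), 'xyz': array([ 1.22182131, -1.00781011,  0.84086548]), 'attitude': array([ 1.00393535, -0.01260816,  0.60925299])}
top {'fx': 367.8194390289983, 'fy': 367.8194390289983, 'cx': 255.0544771401539, 'cy': 192.8435746594117, 'D': array([0.01596711, 0.        , 0.        , 0.        , 0.        ]), 'xyz': array([ 0.38576044, -0.0644463 ,  1.0444517 ]), 'attitude': array([ 0.19034593, -0.00583233, -1.5612451 ])}
wrist {'fx': 329.43386882450653, 'fy': 329.43386882450653, 'cx': 255.90082062271574, 'cy': 186.28494364261937, 'D': array([-0.01894173,  0.        ,  0.        ,  0.        ,  0.        ]), 'mount': array([[ 4.90194463e-04,  9.45330560e-01,  3.26113313e-01,
         8.42698839e-02],
       [ 9.99999265e-01, -8.25113353e-04,  8.88681185e-04,
        -6.41196898e-05],
       [ 1.10917793e-03,  3.26112637e-01, -9.45330269e-01,
        -1.74797056e-01],
       [ 0.00000000e+00,  0.00000000e+00,  0.00000000e+00,
         1.00000000e+00]])}
```

View pics/top0.png

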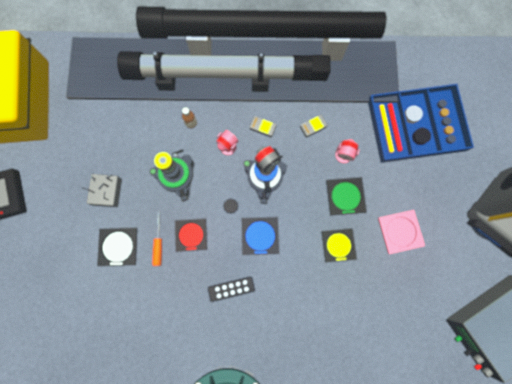

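View pics/scene0.png

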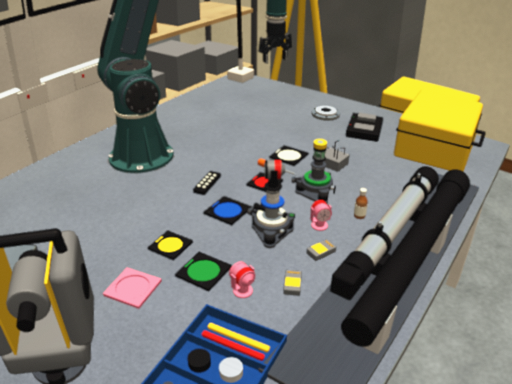

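Top view: the wanted stacks are yellow-over-green at (163,160)/(174,176) and red-over-blue-over-white at (267,158)/(266,175). Look-alikes are the pink prisms at (227,142) and (347,151), and the pink nest at (402,231). Nests: white (118,246), red (191,235), blue (260,236), green (346,196), yellow (339,246).

```bash
cat >> h.py <<'E'
def cam(n,s=None):
    c=camera_info(n); K=np.array([[c['fx'],0,c['cx']],[0,c['fy'],c['cy']],[0,0,1]])
    if 'mount' in c:
        T=np.eye(4); T[:3,:3]=R.from_euler('xyz',s['tool_rot']).as_matrix(); T[:3,3]=s['tool_pos']; T=T@c['mount']
        return K,c['D'],T[:3,:3],T[:3,3]
    return K,c['D'],R.from_euler('xyz',c['attitude']).as_matrix(),np.array(c['xyz'])
def ray(C,uv,z):
    K,D,Rm,p=C; uv=np.atleast_2d(uv).astype(float)
    n=cv2.undistortPoints(uv[:,None],K,D)[:,0]
    d=np.c_[n[:,0],-n[:,1],-np.ones(len(n))]@Rm.T
    return p+d*((z-p[2])/d[:,2])[:,None]
def proj(C,P):
    K,D,Rm,p=C; q=(np.atleast_2d(P)-p)@Rm; q=q*[1,-1,-1]
    return cv2.projectPoints(q[:,None],np.zeros(3),np.zeros(3),K,D)[0][:,0]
def mask(im,col):
    h=cv2.cvtColor(im,cv2.COLOR_RGB2HSV); H,S,V=[h[...,i].astype(int) for i in range(3)]
    return {'red':((H<6)|(H>174))&(S>170)&(V>80),'yellow':(abs(H-28)<7)&(S>150)&(V>120),'blue':(abs(H-109)<10)&(S>150)&(V>90),
     'green':(abs(H-65)<15)&(S>120)&(V>60),'white':(S<40)&(V>190),'pink':(H>165)&(S>60)&(S<150)&(V>150)}[col].astype(np.uint8)
def blobs(im,col,amin=25):
    cs,_=cv2.findContours(mask(im,col),cv2.RETR_EXTERNAL,cv2.CHAIN_APPROX_NONE)
    return [c[:,0] for c in cs if cv2.contourArea(c)>amin]
E
python3 - <<'E'
from h import *
im=np.load('top0.npy'); C=cam('top')
for col in('red','yellow','blue','green','white'):
    for b in blobs(im,col):
        for z in (.004,.064,.112,.184):
            P=ray(C,b,z)[:,:2].astype(np.float32); (x,y),r=cv2.minEnclosingCircle(P)
            if r<.06: print(col,b.mean(0).round(),len(b),'z',z,'c',round(x,4),round(y,4),'r',round(r,4), 'bbox',P.min(0).round(3),P.max(0).round(3))
sc=np.load('scene0.npy')
a=cv2.resize(im[130:215,135:305],None,fx=4,fy=4,interpolation=cv2.INTER_CUBIC)[:,:680]
b=cv2.resize(sc[130:245,240:350],None,fx=5,fy=5,interpolation=cv2.INTER_CUBIC)
save('crop1',a);save('crop2',b)
E
```

```text
red [191. 237.] 74 z 0.004 c 0.4611 0.1115 r 0.0354 bbox [0.427 0.082] [0.495 0.144]
red [191. 237.] 74 z 0.064 c 0.4567 0.1013 r 0.0334 bbox [0.425 0.074] [0.488 0.132]
red [191. 237.] 74 z 0.112 c 0.4533 0.0932 r 0.0318 bbox [0.423 0.067] [0.483 0.123]
red [191. 237.] 74 z 0.184 c 0.448 0.081 r 0.0293 bbox [0.42  0.057] [0.476 0.108]
red [264. 153.] 34 z 0.004 c 0.7023 -0.0947 r 0.0262 bbox [ 0.684 -0.117] [ 0.725 -0.073]
red [264. 153.] 34 z 0.064 c 0.6841 -0.093 r 0.0247 bbox [ 0.667 -0.114] [ 0.705 -0.073]
red [264. 153.] 34 z 0.112 c 0.6695 -0.0916 r 0.0235 bbox [ 0.653 -0.112] [ 0.689 -0.072]
red [264. 153.] 34 z 0.184 c 0.6476 -0.0895 r 0.0217 bbox [ 0.633 -0.108] [ 0.666 -0.072]
red [350. 144.] 31 z 0.004 c 0.7333 -0.3463 r 0.021 bbox [ 0.724 -0.366] [ 0.746 -0.327]
red [350. 144.] 31 z 0.064 c 0.7132 -0.3301 r 0.0198 bbox [ 0.705 -0.348] [ 0.725 -0.312]
red [350. 144.] 31 z 0.112 c 0.6972 -0.3171 r 0.0188 bbox [ 0.689 -0.334] [ 0.708 -0.3  ]
red [350. 144.] 31 z 0.184 c 0.6732 -0.2975 r 0.0174 bbox [ 0.666 -0.313] [ 0.683 -0.282]
red [224. 142.] 28 z 0.004 c 0.7362 0.0241 r
[... 6471 characters left out ...]
 40.] 43 z 0.004 c 1.077 -0.3262 r 0.0315 bbox [ 1.072 -0.358] [ 1.079 -0.295]
white [339.  40.] 43 z 0.064 c 1.0372 -0.3112 r 0.0296 bbox [ 1.032 -0.341] [ 1.039 -0.282]
white [339.  40.] 43 z 0.112 c 1.0053 -0.2991 r 0.0282 bbox [ 1.    -0.327] [ 1.007 -0.271]
white [339.  40.] 43 z 0.184 c 0.9575 -0.281 r 0.026 bbox [ 0.953 -0.307] [ 0.959 -0.255]
white [196.  38.] 43 z 0.004 c 1.0764 0.1204 r 0.0315 bbox [1.073 0.089] [1.08  0.152]
white [196.  38.] 43 z 0.064 c 1.0366 0.1097 r 0.0297 bbox [1.033 0.08 ] [1.04  0.139]
white [196.  38.] 43 z 0.112 c 1.0047 0.1012 r 0.0283 bbox [1.001 0.073] [1.008 0.129]
white [196.  38.] 43 z 0.184 c 0.9569 0.0884 r 0.0261 bbox [0.954 0.063] [0.96  0.114]
```

View pics/crop1.png

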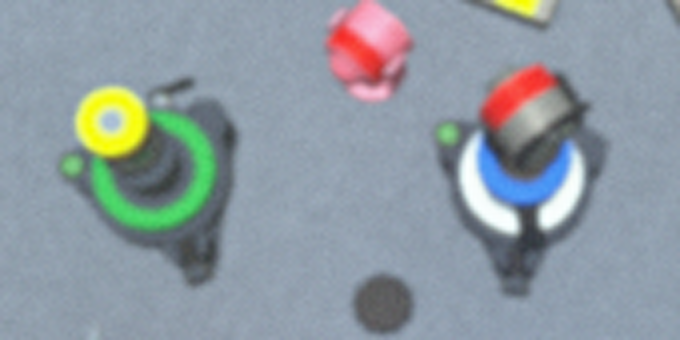

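View pics/crop2.png

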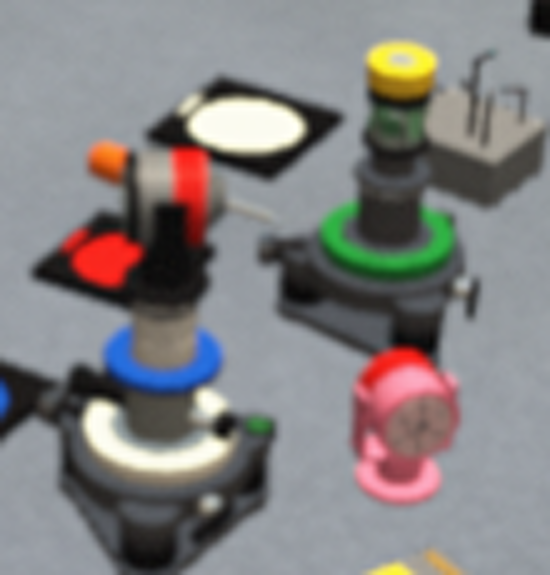

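Views agree: the left stack is 360-prism over green carrier, the right stack is red prism over blue extension over white carrier. The pink prism at crop2 (400,430) is excluded. Moving to look over the right stack.

jog_arm(
  increments=[0,0,-8.2,0,0,0,8.54,0,0,-8.2,0,0,-3.5,8.54,0,0,-8.2,0,0,-3.5,8.54,0,0,-8.2,0,0,-3.2,8.54,0,0,-8.2,0,0,0,8.54,0,0,-8,0,0,0,8.54,0,0,0,-0.23,-4.9,0,8.54,0,0,0,-0.23,-4.9,0,8.54,0,0,0,-0.23,-4.9,0,8.54,0,0,0,-0.23,-4.9,0,8.54,0,0,0,-0.23,-4.9,0,8.54,0,0,0,-0.23,-4.9,0,8.54],
)

```text
clock: 1.35
tool_pos: [0.3548, 0.3177, 0.3008]
tool_rot: [-3.141, -0.0, -2.618]
contact_force: [0.5, 0.7, 0.6]
grip_width: 0.0849
finger_force: 0.0
```

jog_arm(
  increments=[0,0,0,-0.23,-4.9,0,8.54,0,0,0,-0.23,-4.9,0,8.54,0,0,0,-0.23,-4.9,0,8.54,0,0,0,-0.23,-4.9,0,8.54,0,0,0,-0.23,-4.9,0,8.54,0,0,0,-0.23,-4.9,0,8.54,0,0,0,-0.23,-4.9,0,8.54,0,0,0,-0.23,-4.9,0,8.54,0,0,0,-0.23,-4.9,0,8.54,0,0,0,-0.23,-4.9,0,8.54,0,0,0,0,0,0,8.54,0,0,0,0,0,0,8.54],
)

```text
clock: 2.55
tool_pos: [0.6191, -0.0943, 0.2999]
tool_rot: [3.14, -0.001, -2.62]
contact_force: [-0.5, 0.2, -0.2]
grip_width: 0.0853
finger_force: 0.0
```

```bash
python3 - <<'E'
from h import *
s=env.sense(); print(s['clock'],s['tool_pos'],np.degrees(s['tool_rot']),s['qpos'])
im=grab_frame('wrist'); np.save('w1.npy',im); np.save('w1s.npy',np.r_[s['tool_pos'],s['tool_rot']])
save('w1',cv2.resize(im,None,fx=1.5,fy=1.5,interpolation=cv2.INTER_CUBIC))
# nests: drop tab by opening, ellipse fit in metric plane
t=np.load('top0.npy'); C=cam('top')
for col,px in dict(red=(191,235),yellow=(339,246),blue=(260,236),green=(346,196),white=(118,246)).items():
    m=cv2.morphologyEx(mask(t,col),cv2.MORPH_OPEN,cv2.getStructuringElement(cv2.MORPH_ELLIPSE,(17,17)))
    cs,_=cv2.findContours(m,0,cv2.CHAIN_APPROX_NONE)
    b=min((c[:,0] for c in cs),key=lambda c:np.linalg.norm(c.mean(0)-px))
    P=ray(C,b,.004)[:,:2].astype(np.float32); print(col,cv2.fitEllipse(P))
# white flange outer edge, z .064: algebraic circle from outer points
pts=np.vstack([b for b in blobs(t,'white') if np.linalg.norm(b.mean(0)-(266,176))<20])
P=ray(C,pts,.064)[:,:2]
c=np.array([.63,-.095])
from scipy.optimize import least_squares
for i in range(5):
    d=np.linalg.norm(P-c,axis=1); Q=P[(d>.033)]
    c=least_squares(lambda c:np.linalg.norm(Q-c,axis=1)-.0405,c,loss='soft_l1',f_scale=.001).x
print('white',c,len(Q),np.std(np.linalg.norm(Q-c,axis=1)))
E
```

```text
2.55 [ 0.61905747 -0.09427611  0.29988639] [ 1.79913714e+02 -6.76387728e-02 -1.50128318e+02] [-2.61534300e-01  3.29335427e-01  1.30562670e+00  2.35340144e-04
  1.50852958e+00 -2.35370380e+00]
red ((0.46468159556388855, 0.11210788786411285), (0.05938457325100899, 0.06057898700237274), 139.89230346679688)
yellow ((0.43937620520591736, -0.30439895391464233), (0.06570117920637131, 0.06708016991615295), 84.4831771850586)
blue ((0.4642602205276489, -0.08305468410253525), (0.07918214797973633, 0.07977388799190521), 9.307002067565918)
green ((0.5799672603607178, -0.3296896517276764), (0.07935461401939392, 0.08242958784103394), 97.24431610107422)
white ((0.4297198951244354, 0.3146687150001526), (0.0790240466594696, 0.08110470324754715), 101.98612213134766)
white [ 0.63032021 -0.09472053] 69 0.002638010725065425
```

View pics/w1.png

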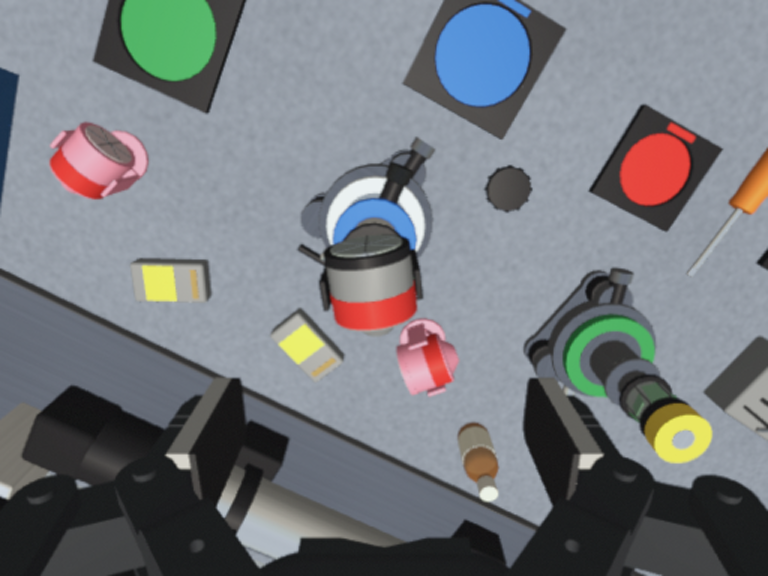

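Wrist view (1.5x): the red prism canister is at (372,280) with yoke arms at (324,288) and (419,278). The plummet eyepiece points to (418,155), and the green/yellow stack is at the right. A crop gives the prism's yaw.

```bash
python3 - <<'E'
from h import *
im=np.load('w1.npy'); save('c3',cv2.resize(im[80:230,190:300],None,fx=4,fy=4,interpolation=cv2.INTER_CUBIC))
v=np.load('w1s.npy'); C=cam('wrist',dict(tool_pos=v[:3],tool_rot=v[3:]))
b=max((b for b in blobs(im,'red') if abs(b.mean(0)-(248,205)).max()<15),key=len)
print(b.min(0),b.max(0))
P=ray(C,b,.222)[:,:2].astype(np.float32); print(cv2.minAreaRect(P))
# blue tape and white flange, green flange, yellow top circles
def circ(col,px,z,r,far=12):
    pts=np.vstack([b for b in blobs(im,col) if np.linalg.norm(b.mean(0)-px)<40]); P=ray(C,pts,z)[:,:2]
    from scipy.optimize import least_squares
    c=P.mean(0)
    for i in range(8):
        d=np.linalg.norm(P-c,axis=1); Q=P[abs(d-r)<(.012 if i<4 else .004)]; c=least_squares(lambda c:np.linalg.norm(Q-c,axis=1)-r,c,loss='soft_l1',f_scale=.001).x
    print(col,c.round(4),len(Q),len(P))
circ('blue',(250,147),.112,.032);circ('white',(250,140),.064,.041);circ('green',(407,228),.064,.041);circ('yellow',(452,288),.184,.02)
circ('red',(437,113),.004,.0315); circ('blue',(322,37),.004,.0395)
E
```

```text
[220 190] [276 218]
((0.6387680172920227, -0.08882790803909302), (0.02129676192998886, 0.046705879271030426), 38.52081298828125)
blue [ 0.6133 -0.101 ] 55 188
white [ 0.631 -0.096] 130 202
green [0.6293 0.1523] 128 216
yellow [0.6271 0.1449] 60 91
red [0.4637 0.1115] 138 173
blue [ 0.4629 -0.0837] 192 239
```

View pics/c3.png

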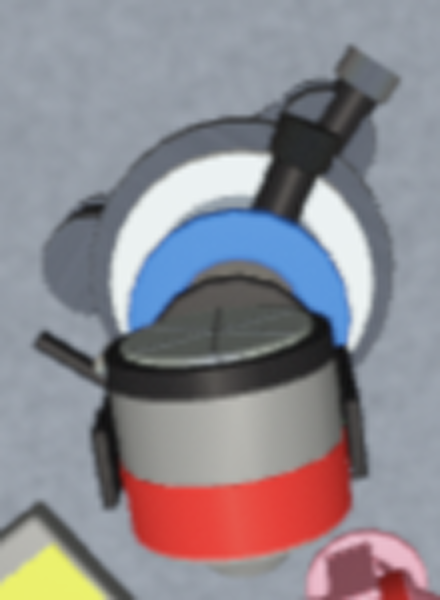

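jog_arm(
  increments=[0,0,-8.4,0,0,0,8.54,0,0,0,-0.86,-0.77,0,8.54,0,0,0,0,0,3,8.54,0,0,0,0,0,3,8.54,0,0,0,0,0,3,8.54,0,0,0,0,0,2,8.54,0,0,0,0,0,0.4,8.54,0,0,0,0,0,0,8.54],
)

```text
clock: 3.4
tool_pos: [0.6307, -0.0932, 0.1867]
tool_rot: [3.141, -0.001, -2.473]
contact_force: [0.4, -0.6, 0.4]
grip_width: 0.0853
finger_force: 0.0
```

jog_arm(
  increments=[0,0,0,0,0,0,5,0,0,0,0,0,0,4.5,0,0,0,0,0,0,4.5,0,0,0,0,0,0,4.5,0,0,0,0,0,0,4.5,0,0,0,0,0,0,4.5],
)

```text
clock: 4.0
tool_pos: [0.6307, -0.0942, 0.1871]
tool_rot: [-3.141, 0.0, -2.472]
contact_force: [-1.3, 0.6, 0.7]
grip_width: 0.0449
finger_force: 0.0
```

```bash
python3 - <<'E'
from h import *
s=env.sense(); print(s['tool_pos'],s['grip_width'],s['finger_force'])
w=grab_frame('wrist'); sc=grab_frame('scene'); t=grab_frame('top')
a=cv2.resize(w,(512,384)); b=cv2.resize(sc[100:260,220:380],(384,384),interpolation=cv2.INTER_CUBIC)[:,:288]
save('d1',np.hstack([a,b]))
E
```

```text
[ 0.63074594 -0.09418759  0.18708786] 0.044945476597472174 0.0
```

View pics/d1.png

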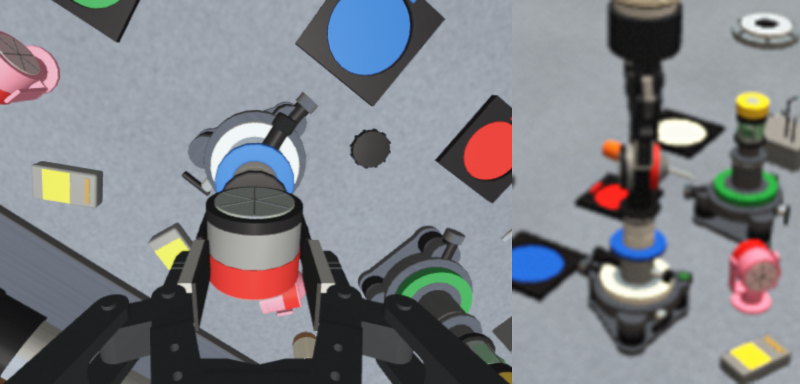

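```bash
python3 - <<'E'
from h import *
s=env.sense(); C=cam('wrist',s)
Rm=R.from_euler('xyz',s['tool_rot']).as_matrix()
f=lambda v: proj(C,Rm@np.array(v)+s['tool_pos']).round()[0]
for w in (.0225,.028,.035,.0425):
  print(w,f([0,w,-.019]),f([0,-w,-.019]),f([.011,-w,0]),f([-.011,-w,0]),f([0.011,-w,-.03]))
c=np.array([.6305,-.095]);a=np.radians(38.3);ex=np.array([np.cos(a),np.sin(a)]);ey=np.array([-ex[1],ex[0]])
for x,y,z in [(0,28,67),(0,-28,67),(-9,28,67),(9,28,67),(0,28,24),(-23,0,54),(30,0,54),(-23,0,78),(30,0,78),(-23,24,54),(-23,-24,54)]:
  print(x,y,z,proj(C,np.r_[c+(x*ex+y*ey)/1e3,.154+z/1e3]).round()[0])
w=grab_frame('wrist'); save('d2',cv2.resize(w[160:340,140:370],None,fx=3.2,fy=3.2,interpolation=cv2.INTER_CUBIC))
E
```

```text
0.0225 [298. 241.] [214. 241.] [217. 208.] [218. 242.] [210. 232.]
0.028 [309. 241.] [203. 241.] [207. 208.] [209. 242.] [199. 232.]
0.035 [322. 241.] [190. 241.] [195. 208.] [197. 242.] [184. 232.]
0.0425 [336. 241.] [176. 241.] [182. 208.] [185. 242.] [169. 232.]
0 28 67 [312. 255.]
0 -28 67 [197. 255.]
-9 28 67 [313. 238.]
9 28 67 [311. 271.]
0 28 24 [301. 218.]
-23 0 54 [255. 201.]
30 0 54 [255. 290.]
-23 0 78 [255. 221.]
30 0 78 [255. 321.]
-23 24 54 [303. 201.]
-23 -24 54 [207. 201.]
```

View pics/d2.png

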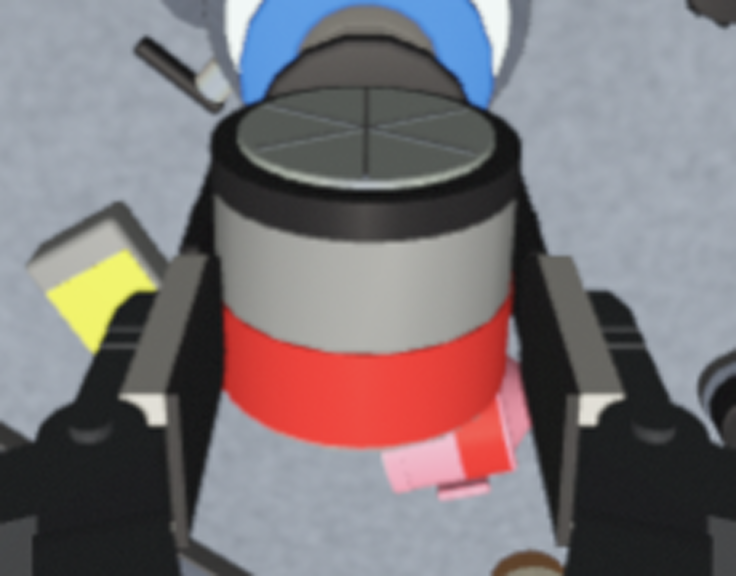

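jog_arm(
  increments=[0,0,0,0,0,0,4,0,0,0,0,0,0,4,0,0,0,0,0,0,4],
)

```text
clock: 4.5
tool_pos: [0.6313, -0.0944, 0.1873]
tool_rot: [-3.14, 0.0, -2.472]
contact_force: [0.3, -0.8, 2.4]
grip_width: 0.0403
finger_force: 1.7
```

```bash
python3 - <<'E'
from h import *
w=grab_frame('wrist'); save('d3',cv2.resize(w[160:340,140:370],None,fx=3.2,fy=3.2,interpolation=cv2.INTER_CUBIC))
E
```

```text
(no output)
```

View pics/d3.png

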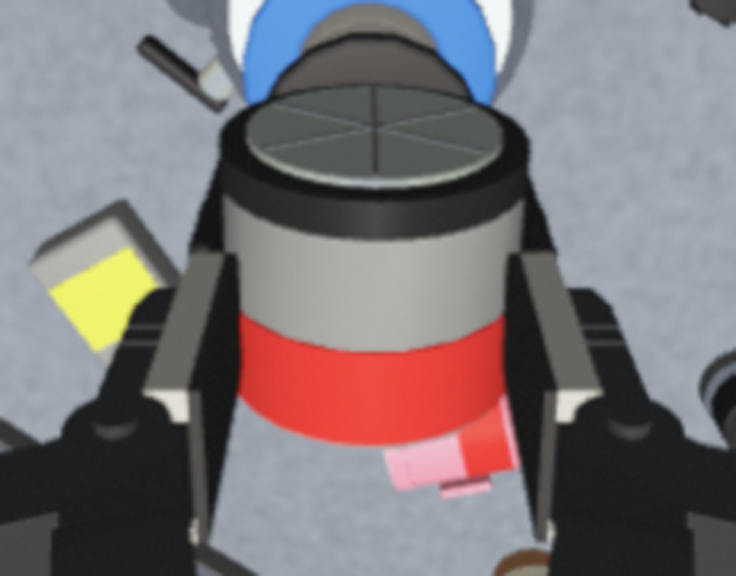

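The fingers closed past 56 mm, touching only one side at 40 mm, so the pads sit above the yoke arms. Opening and going lower.

jog_arm(
  increments=[0,0,0,0,0,0,8.5,0,0,0,0,0,0,8.5,0,0,0,0,0,0,8.5,0,0,0,0,0,0,8.5,0,0,0,0,0,0.6,8.5,0,0,0,0,0,0.6,8.5,0,0,0,0,0,0,5,0,0,0,0,0,0,5,0,0,0,0,0,0,5,0,0,0,0,0,0,5],
)

```text
clock: 5.55
tool_pos: [0.6311, -0.0942, 0.1752]
tool_rot: [-3.141, 0.0, -2.472]
contact_force: [0.5, -0.3, 0.2]
grip_width: 0.0544
finger_force: 63.9
```

```bash
python3 - <<'E'
from h import *
s=env.sense(); print(s['grip_width'],s['finger_force'])
w=grab_frame('wrist'); sc=grab_frame('scene')
a=cv2.resize(w[160:340,140:370],(460,360),interpolation=cv2.INTER_CUBIC); b=cv2.resize(sc[100:210,240:340],(327,360),interpolation=cv2.INTER_CUBIC)
save('d4',np.hstack([a,b]))
E
```

```text
0.05440521190577195 63.889124393463135
```

View pics/d4.png

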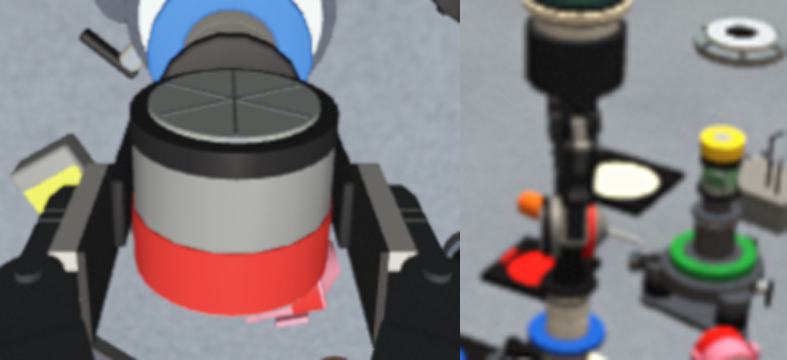

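Gripped at 54 mm, 64 N. Lift.

jog_arm(
  increments=[0,0,0,0,0,-0.5,5,0,0,0,0,0,-1,5,0,0,0,0,0,-1,5,0,0,0,0,0,-1.5,5,0,0,0,0,0,-2,5,0,0,0,0,0,0,5],
)

```text
clock: 6.25
tool_pos: [0.6329, -0.0946, 0.2387]
tool_rot: [-3.136, 0.004, -2.472]
contact_force: [0.8, -0.3, -3.4]
grip_width: 0.0543
finger_force: 63.9
```

```bash
python3 - <<'E'
from h import *
w=grab_frame('wrist'); sc=grab_frame('scene')
a=cv2.resize(w[160:340,140:370],(460,360),interpolation=cv2.INTER_CUBIC); b=cv2.resize(sc[80:210,240:340],(277,360),interpolation=cv2.INTER_CUBIC)
save('d5',np.hstack([a,b]))
E
```

```text
(no output)
```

View pics/d5.png

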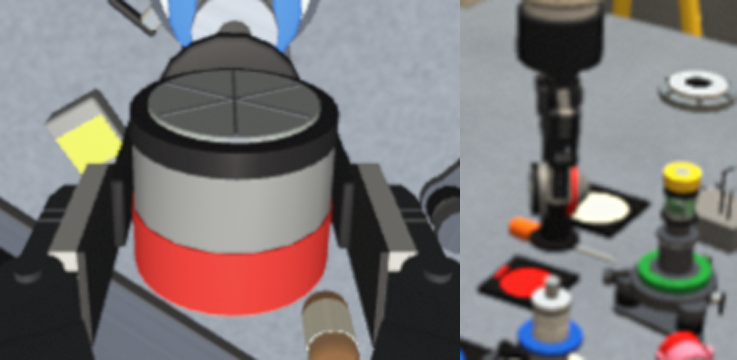

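Lifted cleanly and upright; the extension stub is exposed. Carrying it to the red nest.

jog_arm(
  increments=[0,0,0,0.03,2,0,5,0,0,0,0.03,3.8,0,5,0,0,0,0.03,4.2,0,5,0,0,0,0.03,4.2,0,5,0,0,0,0.03,4.2,0,5,0,0,0,0.03,4.2,0,5,0,0,0,0.03,3,2,5,0,0,0,0,1,3,5,0,0,0,0,0,4,5,0,0,0,0,0,4,5,0,0,0,0,0,3,5,0,0,0,0,0,0,5],
)

```text
clock: 7.55
tool_pos: [0.4591, 0.1127, 0.0709]
tool_rot: [3.136, -0.008, -2.471]
contact_force: [-0.1, -1.2, -3.4]
grip_width: 0.0537
finger_force: 65.6
```

```bash
python3 - <<'E'
from h import *
s=env.sense(); print(s['tool_pos'],np.degrees(s['tool_rot']))
w=grab_frame('wrist'); sc=grab_frame('scene')
save('d6',np.hstack([w,cv2.resize(sc[120:220,220:295],(288,384),interpolation=cv2.INTER_CUBIC)]))
E
```

```text
[0.45906885 0.11266143 0.07093397] [ 179.69519557   -0.48169384 -141.60244273]
```

View pics/d6.png

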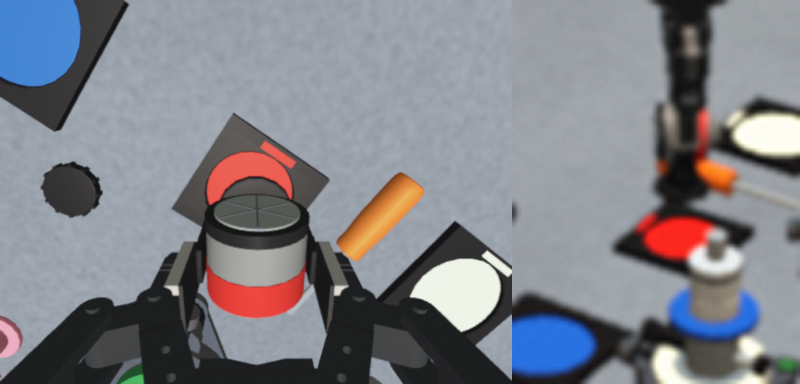

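```bash
python3 - <<'E'
from h import *
s=env.sense(); print(s['tool_pos'])
C=cam('wrist',s); Rt=R.from_euler('xyz',s['tool_rot']).as_matrix()
for px in [(345,253),(340,243),(410,185),(358,262),(400,173)]:
    P=ray(C,px,.012)[0]; print(px,P.round(3),'tool',(Rt.T@(P-np.array([.464,.112,.02]))).round(3))
E
```

```text
[0.46311166 0.11302252 0.07461826]
(345, 253) [0.461 0.205 0.012] tool [-0.055  0.075  0.008]
(340, 243) [0.457 0.195 0.012] tool [-0.046  0.07   0.008]
(410, 185) [0.387 0.203 0.012] tool [0.004 0.119 0.008]
(358, 262) [0.46  0.219 0.012] tool [-0.064  0.086  0.008]
(400, 173) [0.385 0.19  0.012] tool [0.013 0.11  0.008]
```

jog_arm(
  increments=[0,0,0,-0.1,-0.1,2,5,0,0,0,0,0,1.5,5,0,0,0,0,0,0.8,5,0,0,0,0,0,0.4,5,0,0,0,0,0,0,5,0,0,0,0,0,0,5,0,0,0,0,0,0,5],
)

```text
clock: 8.35
tool_pos: [0.466, 0.113, 0.0286]
tool_rot: [-3.141, 0.001, -2.472]
contact_force: [-0.6, 0.6, -2.9]
grip_width: 0.0536
finger_force: 65.5
```

jog_arm(
  increments=[0,0,0,0,0,0.1,5,0,0,0,0,0,0.1,5,0,0,0,0,0,0,5,0,0,0,0,0,0,5],
)

```text
clock: 8.75
tool_pos: [0.4652, 0.1129, 0.0259]
tool_rot: [3.142, -0.0, -2.472]
contact_force: [-0.4, 0.5, -4.2]
grip_width: 0.0539
finger_force: 65.6
```

jog_arm(
  increments=[0,0,0,0,0,0.1,5,0,0,0,0,0,0,5,0,0,0,0,0,0,5],
)

```text
clock: 9.05
tool_pos: [0.4655, 0.113, 0.0253]
tool_rot: [-3.141, 0.0, -2.472]
contact_force: [-1.0, -0.0, 3.9]
grip_width: 0.054
finger_force: 66.4
```

jog_arm(
  increments=[0,0,0,0,0,0.1,5,0,0,0,0,0,0,5,0,0,0,0,0,0,5],
)

```text
clock: 9.35
tool_pos: [0.4657, 0.113, 0.0251]
tool_rot: [-3.141, 0.001, -2.472]
contact_force: [-3.6, -0.9, 16.5]
grip_width: 0.0541
finger_force: 67.8
```

jog_arm(
  increments=[0,0,0,0,0,-0.1,6,0,0,0,0,0,0,7,0,0,0,0,0,0,8.5,0,0,0,0,0,0,8.5,0,0,0,0,0,0,8.5,0,0,0,0,0,0,8.5,0,0,0,0,0,-1,8.5,0,0,0,0,0,-3,8.5,0,0,0,0,0,-5,8.5,0,0,0,0,0,-5,8.5,0,0,0,0,0,-5,8.5,0,0,0,0,0,0,8.5],
)

```text
clock: 10.55
tool_pos: [0.4702, 0.1135, 0.2226]
tool_rot: [-3.134, 0.012, -2.471]
contact_force: [0.7, -0.3, 0.5]
grip_width: 0.0848
finger_force: 0.0
```

```bash
python3 - <<'E'
from h import *
s=env.sense(); print(s['tool_pos'],s['clock'])
c=camera_info('wrist'); M=c['mount']; K=np.array([[c['fx'],0,c['cx']],[0,c['fy'],c['cy']],[0,0,1]])
for (u,v),y in [((214.4,239.7),-.0202),((209.4,239.7),-.0225),((194,242.5),-.0272)]:
    n=cv2.undistortPoints(np.array([[[u,v]]]),K,c['D'])[0,0]; d=M[:3,:3]@np.array([n[0],-n[1],-1]); p=M[:3,3]
    print((p+d*(y-p[1])/d[1]).round(4))
w=grab_frame('wrist'); np.save('w2.npy',w)
np.save('w2s.npy',np.r_[s['tool_pos'],s['tool_rot']])
print([b.mean(0).round() for b in blobs(w,'red')])
E
```

```text
[0.47024407 0.11349222 0.22263053] 10.55
[ 0.0078 -0.0202 -0.0321]
[ 0.0082 -0.0225 -0.0329]
[ 0.014  -0.0272 -0.0464]
[array([ 61., 264.]), array([271., 165.]), array([246., 164.])]
```

jog_arm(
  increments=[0,0,0,0,-2.2,0,8.5,0,0,0,0,-4.2,0,8.5,0,0,0,0,-4.2,0,8.5,0,0,0,0,-4.2,0,8.5,0,0,0,0,-4.2,0,8.5,0,0,0,0,-4.2,0,8.5,0,0,0,0,-3.2,0,8.5,0,0,0,0,0,0,8.5,0,0,0,0,0,0,8.5,0,0,0,0,0,0,8.5],
)

```text
clock: 11.6
tool_pos: [0.6277, -0.0929, 0.2139]
tool_rot: [3.139, -0.001, -2.471]
contact_force: [-0.3, 0.8, -1.4]
grip_width: 0.085
finger_force: 0.0
```

```bash
cat >> h.py <<'E'
from scipy.optimize import least_squares
def circ(im,C,col,px,z,r,reach=50):
    pts=np.vstack([b for b in blobs(im,col) if np.linalg.norm(b.mean(0)-px)<reach]); P=ray(C,pts,z)[:,:2]; c=P.mean(0)
    for i in range(10):
        d=np.linalg.norm(P-c,axis=1); Q=P[abs(d-r)<(.015 if i<4 else .004)]; c=least_squares(lambda c:np.linalg.norm(Q-c,axis=1)-r,c,loss='soft_l1',f_scale=.001).x
    return c.round(4),len(Q),len(P)
E
python3 - <<'E'
from h import *
s=env.sense(); print(s['tool_pos'],np.degrees(s['tool_rot']),s['clock'])
w=grab_frame('wrist'); np.save('w3.npy',w); C=cam('wrist',s)
c0=[.6305,-.095]
for z in (.064,.112,.154,.174): print(z,proj(C,[*c0,z]).round())
print([(col,b.mean(0).round(),len(b)) for col in('blue','white') for b in blobs(w,col)])
for col,z,r in(('blue',.112,.032),('white',.064,.041)):
    try: print(col,circ(w,C,col,proj(C,[*c0,z])[0],z,r))
    except Exception as e: print(e)
save('e1',np.hstack([w,cv2.resize(w[100:260,170:290],(288,384),interpolation=cv2.INTER_CUBIC)]))
E
```

```text
[ 0.62767987 -0.09291828  0.21393462] [ 1.79858913e+02 -8.49686209e-02 -1.41590429e+02] 11.6
0.064 [[252. 162.]]
0.112 [[252. 176.]]
0.154 [[251. 192.]]
0.174 [[251. 202.]]
[('blue', array([251., 168.]), 259), ('blue', array([394.,   3.]), 29), ('blue', array([357.,  35.]), 226), ('white', array([391., 306.]), 33), ('white', array([121., 306.]), 35), ('white', array([250., 191.]), 125), ('white', array([285., 156.]), 86), ('white', array([233., 140.]), 153)]
blue (array([ 0.6307, -0.0959]), 161, 259)
white (array([ 0.6311, -0.0959]), 171, 364)
```

View pics/e1.png

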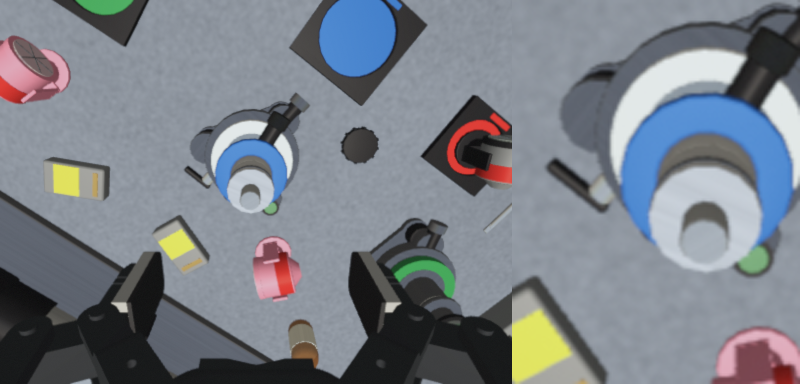

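The extension stands clear: blue disc (251,168), tube top (250,190), eyepiece end (300,102). The prism stands in the red nest. Taking the extension.

jog_arm(
  increments=[0,0,0,-0.05,-0.43,0,8.5,0,0,0,0,0,3,8.5,0,0,0,0,0,3,8.5,0,0,0,0,0,2.5,8.5,0,0,0,0,0,1.2,8.5,0,0,0,0,0,0.7,8.5,0,0,0,0,0,0.5,8.5,0,0,0,0,0,0,8.5,0,0,0,0,0,0,8.5],
)

```text
clock: 12.55
tool_pos: [0.6331, -0.0972, 0.1069]
tool_rot: [-3.14, 0.001, -2.472]
contact_force: [0.2, 0.3, 0.9]
grip_width: 0.0848
finger_force: 0.0
```

jog_arm(
  increments=[0,0,0,0,0,0,5,0,0,0,0,0,0,3,0,0,0,0,0,0,3,0,0,0,0,0,0,3,0,0,0,0,0,0,3,0,0,0,0,0,0,3,0,0,0,0,0,0,3],
)

```text
clock: 13.25
tool_pos: [0.6324, -0.097, 0.1066]
tool_rot: [-3.141, 0.0, -2.472]
contact_force: [-1.8, 1.2, 6.1]
grip_width: 0.0335
finger_force: 59.4
```

```bash
python3 - <<'E'
from h import *
s=env.sense(); print(s['tool_pos'],s['contact_force'],s['wrist_torque'],s['grip_width'],s['finger_force'])
v=dict(tool_pos=[0.62767987,-0.09291828,0.21393462],tool_rot=np.radians([179.859,-.085,-141.590])); C=cam('wrist',v)
for px in((300,102),(278,124),(283,119)):
    P=ray(C,px,.076)[0]; d=P[:2]-[.6309,-.096]; print(P.round(4),np.linalg.norm(d).round(4),np.degrees(np.arctan2(d[1],d[0])).round(1))
E
```

```text
[ 0.63243239 -0.0969586   0.10657616] [-1.75238812  1.21107542  6.12330336] [0.14779056 0.28752194 0.00927025] 0.03354261166286804 59.43077266216278
[ 0.5557 -0.0976  0.076 ] 0.0752 -178.8
[ 0.584  -0.1006  0.076 ] 0.0471 -174.4
[ 0.5775 -0.0999  0.076 ] 0.0536 -175.8
```

jog_arm(
  increments=[0,0,0,0,0,-0.5,3,0,0,0,0,0,-1,3,0,0,0,0,0,-1.5,3,0,0,0,0,0,-1.5,3,0,0,0,0,0,-1.5,3,0,0,0,2.47,2.28,0,3,0,0,0,2.47,2.28,0,3,0,0,0,2.47,2.28,0,3,0,0,0,2.47,2.28,0,3,0,0,0,2.47,2.28,0,3,0,0,0,0,0,0,3,0,0,0,0,0,0,3],
)

```text
clock: 14.45
tool_pos: [0.4645, -0.0845, 0.1666]
tool_rot: [-3.141, 0.001, -2.472]
contact_force: [0.0, -0.4, -2.1]
grip_width: 0.0332
finger_force: 60.1
```

jog_arm(
  increments=[0,0,0,0,0,2,3,0,0,0,0,0,3,3,0,0,0,0,0,4,3,0,0,0,0,0,3,3,0,0,0,0,0,2,3,0,0,0,0,0,1,3,0,0,0,0,0,0.4,3,0,0,0,0,0,0,3,0,0,0,0,0,0,3],
)

```text
clock: 15.35
tool_pos: [0.4659, -0.0848, 0.0128]
tool_rot: [-3.14, 0.001, -2.471]
contact_force: [-0.4, -0.1, -2.3]
grip_width: 0.0335
finger_force: 60.1
```

```bash
python3 - <<'E'
from h import *
s=env.sense(); print(s['tool_pos'],s['tool_rot'],s['contact_force'],s['grip_width'],s['finger_force'])
w=grab_frame('wrist'); C=cam('wrist',s)
print([(b.mean(0).round(),len(b),ray(C,b,.018)[:,:2].min(0).round(3),ray(C,b,.018)[:,:2].max(0).round(3)) for b in blobs(w,'blue')])
print(proj(C,[.4636,-.0834,.018]))
E
```

```text
[ 0.46588777 -0.08477067  0.0127533 ] [-3.13988335e+00  9.72309329e-04 -2.47146378e+00] [-0.35634316 -0.06820452 -2.29506919] 0.03349910312750064 60.13972878456116
[(array([259., 204.]), 454, array([ 0.421, -0.126]), array([ 0.494, -0.05 ])), (array([317., 167.]), 70, array([ 0.414, -0.092]), array([ 0.42 , -0.072]))]
[[260.34553561 227.88492017]]
```

jog_arm(
  increments=[0,0,0,0,0,0.4,3,0,0,0,0,0,0.1,3,0,0,0,0,0,0,3,0,0,0,0,0,0,3],
)

```text
clock: 15.8
tool_pos: [0.4647, -0.0844, 0.007]
tool_rot: [-3.141, -0.0, -2.472]
contact_force: [-0.3, 0.1, -2.2]
grip_width: 0.0337
finger_force: 60.1
```

jog_arm(
  increments=[0,0,0,0,0,0.1,3,0,0,0,0,0,0.1,3,0,0,0,0,0,0,3,0,0,0,0,0,0,3],
)

```text
clock: 16.2
tool_pos: [0.4647, -0.0842, 0.0065]
tool_rot: [-3.141, 0.0, -2.472]
contact_force: [-5.4, 2.9, 21.1]
grip_width: 0.0338
finger_force: 62.4
```

jog_arm(
  increments=[0,0,0,0,0,-0.1,4,0,0,0,0,0,0,6,0,0,0,0,0,0,8.5,0,0,0,0,0,0,8.5,0,0,0,0,0,0,8.5,0,0,0,0,0,0,8.5,0,0,0,0,0,-1,8.5,0,0,0,0,0,-3,8.5,0,0,0,0,0,-4,8.5,0,0,0,0,0,-4,8.5,0,0,0,0,0,-4,8.5,0,0,0,0,0,-4,8.5],
)

```text
clock: 17.4
tool_pos: [0.4642, -0.0842, 0.2084]
tool_rot: [-3.141, 0.0, -2.472]
contact_force: [0.8, -0.9, 0.1]
grip_width: 0.0852
finger_force: 0.0
```

jog_arm(
  increments=[0,0,0,-2.46,-2.25,0,8.5,0,0,0,-2.46,-2.25,0,8.5,0,0,0,-2.46,-2.25,0,8.5,0,0,0,-2.46,-2.25,0,8.5,0,0,0,-2.46,-2.25,0,8.5,0,0,8.35,0,0,0,8.5,0,0,8.35,0,0,0,8.5,0,0,8.35,0,0,0,8.5,0,0,8.35,0,0,0,8.5,0,0,0,0,0,0,8.5,0,0,0,0,0,0,8.5],
)

```text
clock: 18.5
tool_pos: [0.6308, -0.0961, 0.2063]
tool_rot: [-3.141, 0.0, -3.051]
contact_force: [0.3, 0.6, 0.2]
grip_width: 0.0847
finger_force: 0.0
```

```bash
python3 - <<'E'
from h import *
s=env.sense(); print(s['tool_pos'],np.degrees(s['tool_rot']),s['clock'])
w=grab_frame('wrist'); np.save('w4.npy',w); C=cam('wrist',s)
c,n,m=circ(w,C,'white',proj(C,[.631,-.096,.064])[0],.064,.041); print(c,n,m)
# tops at z .104 neck (.124 stub)
for z in(.064,.076,.104,.124): print(z,proj(C,[*c,z]).round())
a=proj(C,[*c,.07])[0].astype(int)
save('f1',cv2.resize(w[a[1]-80:a[1]+70,a[0]-90:a[0]+90],None,fx=4,fy=4,interpolation=cv2.INTER_CUBIC)); print(a)
t=grab_frame('top');np.save('t1.npy',t)
E
```

```text
[ 0.63078529 -0.09614077  0.20634703] [-1.79990977e+02  2.51886998e-03 -1.74784284e+02] 18.5
[ 0.6308 -0.0961] 204 364
0.064 [[256. 163.]]
0.076 [[256. 166.]]
0.104 [[256. 174.]]
0.124 [[256. 181.]]
[256 164]
```

View pics/f1.png

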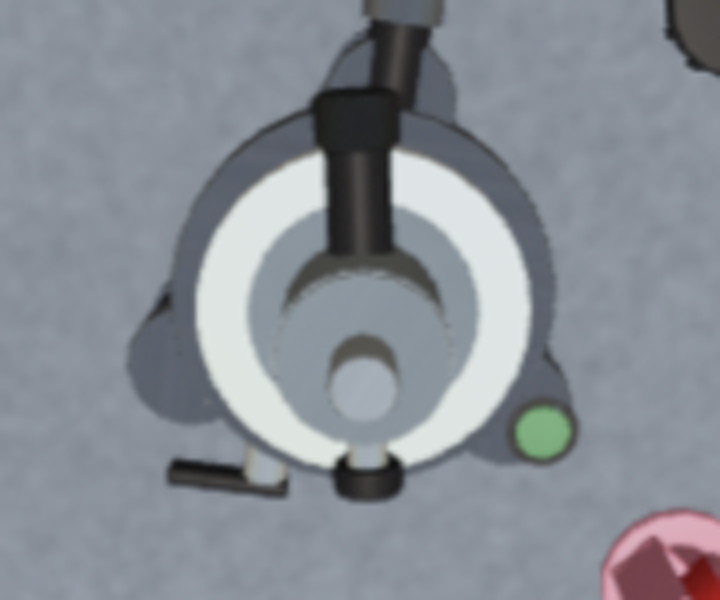

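The eyepiece at (357,120) and knob at (369,478) mean about 2° more yaw. The carrier is centred under the tool; grip across y.

jog_arm(
  increments=[0,0,-1.9,0,0,0,8.5,0,0,0,0,0,3,8.5,0,0,0,0,0,4,8.5,0,0,0,0,0,4,8.5,0,0,0,0,0,2,8.5,0,0,0,0,0,1,8.5,0,0,0,0,0,0.5,8.5,0,0,0,0,0,0.3,8.5,0,0,0,0,0,0,8.5,0,0,0,0,0,0,8.5],
)

```text
clock: 19.6
tool_pos: [0.6319, -0.0965, 0.0592]
tool_rot: [-3.141, 0.002, -3.021]
contact_force: [0.1, -0.5, -1.4]
grip_width: 0.0849
finger_force: 0.0
```

jog_arm(
  increments=[0,0,0,0,0,0,5,0,0,0,0,0,0,3.4,0,0,0,0,0,0,3.4,0,0,0,0,0,0,3.4,0,0,0,0,0,0,3.4,0,0,0,0,0,0,3.4,0,0,0,0,0,0,3.4],
)

```text
clock: 20.3
tool_pos: [0.6312, -0.096, 0.0587]
tool_rot: [3.142, 0.001, -3.021]
contact_force: [-1.4, 0.8, 5.1]
grip_width: 0.0376
finger_force: 59.5
```

jog_arm(
  increments=[0,0,0,0,0,-0.5,3.4,0,0,0,0,0,-1,3.4,0,0,0,0,0,-1.5,3.4,0,0,0,0,0,-2,3.4,0,0,0,0,0,-2.5,3.4,0,0,0,0,0,-2.5,3.4,0,0,0,0,0,0,3.4],
)

```text
clock: 21.0
tool_pos: [0.6341, -0.097, 0.1628]
tool_rot: [-3.138, 0.008, -3.021]
contact_force: [0.6, -0.2, -4.0]
grip_width: 0.0377
finger_force: 60.8
```

jog_arm(
  increments=[0,0,0,2.67,2.94,0,3.4,0,0,0,2.67,2.94,0,3.4,0,0,0,2.67,2.94,0,3.4,0,0,0,2.67,2.94,0,3.4,0,0,0,2.67,2.94,0,3.4,0,0,0,0.24,4.07,0,3.4,0,0,0,0.24,4.07,0,3.4,0,0,0,0.24,4.07,0,3.4,0,0,0,0.24,4.07,0,3.4,0,0,0,0.24,4.07,0,3.4,0,0,0,0.24,4.07,0,3.4,0,0,0,0.24,4.07,0,3.4],
)

```text
clock: 22.2
tool_pos: [0.4288, 0.3159, 0.1573]
tool_rot: [-3.141, -0.001, -3.021]
contact_force: [1.8, -0.5, -4.0]
grip_width: 0.0377
finger_force: 61.2
```

jog_arm(
  increments=[0,0,0,0,0,1,3.4,0,0,0,0,0,2,3.4,0,0,0,0,0,3,3.4,0,0,0,0,0,3,3.4,0,0,0,0,0,2,3.4,0,0,0,0,0,1,3.4,0,0,0,0,0,0,3.4,0,0,0,0,0,0,3.4],
)

```text
clock: 23.0
tool_pos: [0.4304, 0.3145, 0.0383]
tool_rot: [3.142, 0.0, -3.022]
contact_force: [0.3, 0.3, -4.3]
grip_width: 0.0377
finger_force: 61.6
```

```bash
python3 - <<'E'
from h import *
s=env.sense(); print(s['tool_pos'],s['tool_rot'],s['contact_force'],s['grip_width'])
w=grab_frame('wrist'); C=cam('wrist',s); b=[(b.mean(0).round(),len(b),ray(C,b,.004)[:,:2].min(0).round(3),ray(C,b,.004)[:,:2].max(0).round(3)) for b in blobs(w,'white',80)]
print(b, proj(C,[.43,.3147,.004]))
t=np.load('t1.npy'); C=cam('top')
for c,p,z,r in(('blue',[.4636,-.0834],.004,.0395),): print(c,circ(t,C,c,proj(C,[*p,z])[0],z,r))
E
```

```text
[0.43038762 0.31453779 0.0382772 ] [ 3.14151613e+00  4.50794337e-04 -3.02156054e+00] [ 0.30309938  0.32411659 -4.25407439] 0.03770184408290841
[(array([256., 294.]), 49, array([0.494, 0.317]), array([0.515, 0.329])), (array([304., 203.]), 211, array([0.4  , 0.322]), array([0.46 , 0.367])), (array([208., 204.]), 210, array([0.403, 0.266]), array([0.471, 0.301])), (array([292., 162.]), 78, array([0.391, 0.323]), array([0.407, 0.347])), (array([218., 163.]), 82, array([0.395, 0.275]), array([0.418, 0.297])), (array([282., 139.]), 39, array([0.382, 0.321]), array([0.388, 0.33 ]))] [[256.47487591 202.75129891]]Traceback (most recent call last):
  File "<stdin>", line 6, in <module>
  File "h.py", line 28, in circ
    pts=np.vstack([b for b in blobs(im,col) if np.linalg.norm(b.mean(0)-px)<reach]); P=ray(C,pts,z)[:,:2]; c=P.mean(0)
    return _nx.concatenate(arrs, 0, dtype=dtype, casting=casting)
           ~~~~~~~~~~~~~~~^^^^^^^^^^^^^^^^^^^^^^^^^^^^^^^^^^^^^^^
ValueError: need at least one array to concatenate
```

jog_arm(
  increments=[0,0,0,0,0,1,3.4,0,0,0,0,0,0.6,3.4,0,0,0,0,0,0.2,3.4,0,0,0,0,0,0.1,3.4,0,0,0,0,0,0,3.4,0,0,0,0,0,0,3.4],
)

```text
clock: 23.65
tool_pos: [0.4302, 0.3147, 0.019]
tool_rot: [3.141, 0.0, -3.021]
contact_force: [0.7, -0.9, -3.9]
grip_width: 0.0374
finger_force: 61.7
```

jog_arm(
  increments=[0,0,0,0,0,0.1,3.4,0,0,0,0,0,0,3.4,0,0,0,0,0,0,3.4],
)

```text
clock: 23.95
tool_pos: [0.4303, 0.3147, 0.0187]
tool_rot: [3.141, 0.001, -3.021]
contact_force: [-1.6, -1.5, 5.7]
grip_width: 0.0379
finger_force: 62.8
```

jog_arm(
  increments=[0,0,0,0,0,-0.05,4.5,0,0,0,0,0,0,6,0,0,0,0,0,0,8.5,0,0,0,0,0,0,8.5,0,0,0,0,0,0,8.5,0,0,0,0,0,-2,8.5,0,0,0,0,0,-5,8.5,0,0,0,0,0,-5,8.5,0,0,0,0,0,-5,8.5,0,0,0,0,0,-5,8.5,0,0,0,0,0,-5,8.5,0,0,0,0,0,0,8.5],
)

```text
clock: 25.15
tool_pos: [0.4339, 0.3169, 0.2961]
tool_rot: [3.136, 0.013, -3.021]
contact_force: [0.5, -0.1, 0.1]
grip_width: 0.0849
finger_force: 0.0
```

jog_arm(
  increments=[0,0,0,-2.97,-3.04,0,8.5,0,0,0,-2.97,-3.04,0,8.5,0,0,0,-2.97,-3.04,0,8.5,0,0,0,-2.97,-3.04,0,8.5,0,0,0,-2.97,-3.04,0,8.5,0,0,0,-2.97,-3.04,0,8.5,0,0,0,0,0,0,8.5,0,0,0,0,0,0,8.5,0,0,0,0,0,0,8.5],
)

```text
clock: 26.05
tool_pos: [0.6276, 0.1555, 0.2878]
tool_rot: [3.141, -0.002, -3.021]
contact_force: [-0.3, -0.5, -0.2]
grip_width: 0.0851
finger_force: 0.0
```

```bash
python3 - <<'E'
from h import *
s=env.sense(); print(s['tool_pos'],s['tool_rot'])
w=grab_frame('wrist'); C=cam('wrist',s)
for c,z,r in(('yellow',.184,.02),('green',.064,.041)): print(c,circ(w,C,c,proj(C,[.629,.155,z])[0],z,r,40))
t=grab_frame('top'); save('t2',t); C=cam('top')
for c,p,z,r in(('white',[.43,.3147],.024,.041),('blue',[.464,-.084],.012,.032)): print(c,circ(t,C,c,proj(C,[*p,z])[0],z,r,20))
E
```

```text
[0.62758794 0.15546842 0.28777977] [ 3.14118607e+00 -1.68623567e-03 -3.02093866e+00]
yellow (array([0.6293, 0.1563]), 76, 76)
green (array([0.6304, 0.1575]), 121, 193)
white (array([0.4283, 0.3111]), 57, 104)
blue (array([ 0.4539, -0.0848]), 24, 89)
```

jog_arm(
  increments=[0,0,0,-0.1,0.2,2,8.5,0,0,0,0,0,4,8.5,0,0,0,0,0,4,8.5,0,0,0,0,0,3,8.5,0,0,0,0,0,1.5,8.5,0,0,0,0,0,1,8.5,0,0,0,0,0,0,8.5,0,0,0,0,0,0,8.5],
)

```text
clock: 26.95
tool_pos: [0.63, 0.1575, 0.1344]
tool_rot: [-3.142, 0.001, -3.021]
contact_force: [-0.7, -0.2, -0.2]
grip_width: 0.0846
finger_force: 0.0
```

jog_arm(
  increments=[0,0,0,0,0,0,5,0,0,0,0,0,0,3.4,0,0,0,0,0,0,3.4,0,0,0,0,0,0,3.4,0,0,0,0,0,0,3.4,0,0,0,0,0,0,3.4,0,0,0,0,0,0,3.4],
)

```text
clock: 27.65
tool_pos: [0.6302, 0.157, 0.1345]
tool_rot: [-3.141, 0.002, -3.021]
contact_force: [-1.2, -1.3, 5.3]
grip_width: 0.0378
finger_force: 60.1
```

jog_arm(
  increments=[0,0,0,0,0,-0.5,3.4,0,0,0,0,0,-1,3.4,0,0,0,0,0,-1.5,3.4,0,0,0,0,0,-2.5,3.4,0,0,0,0,0,-2.5,3.4,0,0,0,0,0,0,3.4],
)

```text
clock: 28.25
tool_pos: [0.6322, 0.1574, 0.2178]
tool_rot: [3.142, 0.007, -3.021]
contact_force: [0.8, 1.1, -1.5]
grip_width: 0.0378
finger_force: 60.5
```

jog_arm(
  increments=[0,0,0,2.22,-3.96,0,3.4,0,0,0,2.22,-3.96,0,3.4,0,0,0,2.22,-3.96,0,3.4,0,0,0,2.22,-3.96,0,3.4,0,0,0,2.22,-3.96,0,3.4,0,0,0,2.22,-3.96,0,3.4,0,0,0,2.22,-3.96,0,3.4,0,0,0,2.22,-3.96,0,3.4,0,0,0,2.22,-3.96,0,3.4,0,0,0,2.22,-3.96,0,3.4,0,0,0,2.22,-3.96,0,3.4,0,0,0,0,0,0,3.4],
)

```text
clock: 29.45
tool_pos: [0.4371, -0.3098, 0.2128]
tool_rot: [-3.139, -0.002, -3.026]
contact_force: [0.9, 1.2, -1.8]
grip_width: 0.0376
finger_force: 60.9
```

jog_arm(
  increments=[0,0,0,0,0,2,3.4,0,0,0,0,0,3,3.4,0,0,0,0,0,4,3.4,0,0,0,0,0,3,3.4,0,0,0,0,0,1.5,3.4,0,0,0,0,0,0.5,3.4,0,0,0,0,0,0,3.4,0,0,0,0,0,0,3.4],
)

```text
clock: 30.25
tool_pos: [0.4399, -0.305, 0.0741]
tool_rot: [-3.141, 0.001, -3.021]
contact_force: [0.7, 1.3, -1.4]
grip_width: 0.0376
finger_force: 60.9
```

```bash
python3 - <<'E'
from h import *
s=env.sense(); print(s['tool_pos'],s['tool_rot'],s['contact_force'],s['qpos'])
w=grab_frame('wrist'); C=cam('wrist',s); print([(b.mean(0).round(),len(b),ray(C,b,.004)[:,:2].min(0).round(3),ray(C,b,.004)[:,:2].max(0).round(3)) for b in blobs(w,'yellow',80)])
E
```

```text
[ 0.43994311 -0.30503653  0.07413262] [-3.14063954e+00  7.92010382e-04 -3.02117185e+00] [ 0.73829876  1.27384896 -1.3737436 ] [-7.35290762e-01  4.15246517e-01  1.78667867e+00 -3.33964965e-05
  9.38428526e-01 -2.42648779e+00]
[(array([256., 253.]), 326, array([ 0.47 , -0.334]), array([ 0.542, -0.257]))]
```

Over the nest; lowering.

jog_arm(
  increments=[0,0,0,0,0,2,3.4,0,0,0,0,0,1,3.4,0,0,0,0,0,0.5,3.4,0,0,0,0,0,0.3,3.4,0,0,0,0,0,0,3.4,0,0,0,0,0,0,3.4],
)

```text
clock: 30.9
tool_pos: [0.4396, -0.3051, 0.0358]
tool_rot: [-3.141, 0.0, -3.021]
contact_force: [-0.8, -0.5, -2.5]
grip_width: 0.0378
finger_force: 60.9
```

jog_arm(
  increments=[0,0,0,0,0,0.15,3.4,0,0,0,0,0,0,3.4,0,0,0,0,0,0,3.4],
)

```text
clock: 31.2
tool_pos: [0.4398, -0.3053, 0.0346]
tool_rot: [-3.14, 0.001, -3.021]
contact_force: [-0.4, -0.4, 3.3]
grip_width: 0.0378
finger_force: 61.3
```

jog_arm(
  increments=[0,0,0,0,0,0,4.5,0,0,0,0,0,0,6,0,0,0,0,0,0,8.5,0,0,0,0,0,0,8.5,0,0,0,0,0,0,8.5,0,0,0,0,0,-1,8.5,0,0,0,0,0,-4,8.5,0,0,0,0,0,-5,8.5,0,0,0,0,0,-5,8.5,0,0,0,0,0,-4,8.5,0,0,0,0,0,0,8.5],
)

```text
clock: 32.3
tool_pos: [0.4426, -0.3077, 0.2311]
tool_rot: [-3.132, 0.008, -3.021]
contact_force: [-0.3, -0.1, 0.1]
grip_width: 0.0848
finger_force: 0.0
```

jog_arm(
  increments=[0,0,0,-2.22,3.96,0,8.5,0,0,0,-2.22,3.96,0,8.5,0,0,0,-2.22,3.96,0,8.5,0,0,0,-2.22,3.96,0,8.5,0,0,0,-2.22,3.96,0,8.5,0,0,0,-2.22,3.96,0,8.5,0,0,0,-2.22,3.96,0,8.5,0,0,0,-2.22,3.96,0,8.5,0,0,0,-2.22,3.96,0,8.5,0,0,0,-2.22,3.96,0,8.5,0,0,0,-2.22,3.96,0,8.5,0,0,0,0,0,0,8.5],
)

```text
clock: 33.5
tool_pos: [0.6306, 0.1623, 0.2231]
tool_rot: [3.139, 0.001, -3.017]
contact_force: [0.4, -0.5, -0.4]
grip_width: 0.0848
finger_force: 0.0
```

jog_arm(
  increments=[0,0,0,0,0,0,8.5,0,0,0,0,0,0,8.5],
)

```text
clock: 33.7
tool_pos: [0.6286, 0.156, 0.2234]
tool_rot: [-3.141, -0.002, -3.022]
contact_force: [-0.2, -0.6, 1.0]
grip_width: 0.0849
finger_force: 0.0
```

```bash
python3 - <<'E'
from h import *
s=env.sense(); print(s['tool_pos'],s['tool_rot'])
w=grab_frame('wrist'); C=cam('wrist',s)
print(circ(w,C,'green',proj(C,[.63,.157,.064])[0],.064,.041,40))
t=grab_frame('top'); C=cam('top'); print([(b.mean(0).round(),len(b),ray(C,b,.084).mean(0).round(3)) for b in blobs(t,'yellow') if abs(b.mean(0)-(335,240)).max()<25], proj(C,[[.4398,-.305,.084],[.4398,-.305,.004]]))
E
```

```text
[0.62858231 0.15597655 0.22338608] [-3.14087076e+00 -1.66499353e-03 -3.02165852e+00]
(array([0.6305, 0.1561]), 241, 431)
[(array([340., 246.]), 77, array([ 0.434, -0.289,  0.084]))] [[345.92562327 243.46904989]
 [338.83714212 245.0091399 ]]
```

jog_arm(
  increments=[0,0,0,0,0,2,8.5,0,0,0,0,0,4,8.5,0,0,0,0,0,4,8.5,0,0,0,0,0,3,8.5,0,0,0,0,0,2,8.5,0,0,0,0,0,1,8.5,0,0,0,0,0,0.5,8.5,0,0,0,0,0,0,8.5,0,0,0,0,0,0,8.5],
)

```text
clock: 34.7
tool_pos: [0.6305, 0.1568, 0.0602]
tool_rot: [-3.142, 0.002, -3.022]
contact_force: [-1.0, -0.4, 0.3]
grip_width: 0.0849
finger_force: 0.0
```

jog_arm(
  increments=[0,0,0,0,0,0,5,0,0,0,0,0,0,3.4,0,0,0,0,0,0,3.4,0,0,0,0,0,0,3.4,0,0,0,0,0,0,3.4,0,0,0,0,0,0,3.4,0,0,0,0,0,0,3.4],
)

```text
clock: 35.4
tool_pos: [0.63, 0.1568, 0.0599]
tool_rot: [-3.141, 0.001, -3.021]
contact_force: [-1.0, -1.1, 5.9]
grip_width: 0.0375
finger_force: 59.4
```

jog_arm(
  increments=[0,0,0,0,0,-0.5,3.4,0,0,0,0,0,-1,3.4,0,0,0,0,0,-1.5,3.4,0,0,0,0,0,-3,3.4,0,0,0,0,0,-3,3.4,0,0,0,0,0,-3,3.4,0,0,0,0,0,0,3.4],
)

```text
clock: 36.1
tool_pos: [0.6332, 0.1576, 0.1849]
tool_rot: [3.141, 0.01, -3.021]
contact_force: [1.4, 0.7, -3.1]
grip_width: 0.0371
finger_force: 61.2
```

jog_arm(
  increments=[0,0,0,0.9,-3.97,0,3.4,0,0,0,0.9,-3.97,0,3.4,0,0,0,0.9,-3.97,0,3.4,0,0,0,0.9,-3.97,0,3.4,0,0,0,0.9,-3.97,0,3.4,0,0,0,0.9,-3.97,0,3.4,0,0,0,0.9,-3.97,0,3.4,0,0,0,0.9,-3.97,0,3.4,0,0,0,0.9,-3.97,0,3.4,0,0,0,0.9,-3.97,0,3.4,0,0,0,0.9,-3.97,0,3.4,0,0,0,0.9,-3.97,0,3.4],
)

```text
clock: 37.3
tool_pos: [0.5783, -0.3301, 0.1778]
tool_rot: [3.14, -0.001, -3.022]
contact_force: [0.9, 0.6, -4.8]
grip_width: 0.037
finger_force: 61.5
```

jog_arm(
  increments=[0,0,0,0,0,0,3.4,0,0,0,0,0,2,3.4,0,0,0,0,0,3,3.4,0,0,0,0,0,4,3.4,0,0,0,0,0,3,3.4,0,0,0,0,0,1.5,3.4,0,0,0,0,0,0.5,3.4,0,0,0,0,0,0,3.4,0,0,0,0,0,0,3.4],
)

```text
clock: 38.2
tool_pos: [0.5807, -0.3298, 0.0405]
tool_rot: [-3.14, 0.002, -3.021]
contact_force: [1.0, -0.3, -3.9]
grip_width: 0.0372
finger_force: 61.8
```

```bash
python3 - <<'E'
from h import *
s=env.sense(); print(s['tool_pos'],s['tool_rot'],s['contact_force'])
w=grab_frame('wrist'); C=cam('wrist',s); print(proj(C,[[.58,-.3297,.004]]),[(b.mean(0).round(),len(b),b.min(0),b.max(0)) for b in blobs(w,'green',80)])
E
```

```text
[ 0.58071473 -0.32976129  0.04054878] [-3.13954700e+00  2.13126693e-03 -3.02127323e+00] [ 1.04201147 -0.26677603 -3.94396379]
[[256.49486741 200.98473536]] [(array([256., 197.]), 480, array([185, 146], dtype=int32), array([327, 250], dtype=int32))]
```

jog_arm(
  increments=[0,0,0,0,0,1,3.4,0,0,0,0,0,0.6,3.4,0,0,0,0,0,0.3,3.4,0,0,0,0,0,0.1,3.4,0,0,0,0,0,0,3.4,0,0,0,0,0,0,3.4],
)

```text
clock: 38.85
tool_pos: [0.5789, -0.3286, 0.02]
tool_rot: [3.141, -0.001, -3.021]
contact_force: [-4.0, 1.9, 5.7]
grip_width: 0.0374
finger_force: 62.9
```

jog_arm(
  increments=[0,0,0,0,0,0.1,3.4,0,0,0,0,0,0,3.4,0,0,0,0,0,0,3.4],
)

```text
clock: 39.15
tool_pos: [0.5789, -0.3286, 0.0199]
tool_rot: [3.141, -0.001, -3.021]
contact_force: [-5.8, 4.0, 12.0]
grip_width: 0.0372
finger_force: 63.6
```

jog_arm(
  increments=[0,0,0,0,0,-0.1,4.5,0,0,0,0,0,0,6,0,0,0,0,0,0,8.5,0,0,0,0,0,0,8.5,0,0,0,0,0,0,8.5,0,0,0,0,0,-1,8.5,0,0,0,0,0,-4,8.5,0,0,0,0,0,-5,8.5,0,0,0,0,0,-5,8.5,0,0,0,0,0,-5,8.5,0,0,0,0,0,-5,8.5,0,0,0,0,0,0,8.5],
)

```text
clock: 40.35
tool_pos: [0.5834, -0.3317, 0.279]
tool_rot: [-3.131, 0.012, -3.021]
contact_force: [0.4, -0.3, -1.0]
grip_width: 0.0849
finger_force: 0.0
```

jog_arm(
  increments=[0,0,0,2,4,0,8.5,0,0,0,2,4,0,8.5,0,0,0,2,4,0,8.5,0,0,0,2,4,0,8.5,0,0,0,2,4,0,8.5,0,0,0,0,0,0,8.5,0,0,0,0,0,0,8.5,0,0,0,0,0,0,8.5],
)

```text
clock: 41.15
tool_pos: [0.457, -0.1432, 0.2693]
tool_rot: [-3.14, 0.001, -3.021]
contact_force: [0.4, -0.6, 0.1]
grip_width: 0.0851
finger_force: 0.0
```

```bash
python3 - <<'E'
from h import *
s=env.sense(); print(s['tool_pos'],s['contact_force'])
E_={'red':(.4642,.1118,.078,.018),'yellow':(.4398,-.305,.084,.02),'blue':(.4645,-.0838,.012,.032),'green':(.58,-.33,.024,.041),'white':(.4303,.3147,.024,.041)}
for n in('wrist','scene','top'):
    im=grab_frame(n); save('z_'+n,im); C=cam(n,s)
    for c,(x,y,z,r) in E_.items():
        # outline of the part's tape predicted: fraction of tape-ring pixels showing its colour
        a=np.linspace(0,2*np.pi,72); best=[]
        for rr in (r*.9,):
            P=np.c_[x+rr*np.cos(a),y+rr*np.sin(a),np.full(72,z)]; q=proj(C,P).round().astype(int); ok=(q>=0).all(1)&(q[:,0]<512)&(q[:,1]<384)
            m=mask(im,c); best.append((round(m[q[ok,1],q[ok,0]].mean(),2) if ok.any() else None,int(ok.sum())))
        print(n,c,best)
E
```

```text
[ 0.45697851 -0.1431529   0.2693482 ] [ 0.35440164 -0.61055253  0.09934075]
wrist red [(np.float64(0.43), 72)]
wrist yellow [(np.float64(0.0), 72)]
wrist blue [(np.float64(0.39), 72)]
wrist green [(np.float64(0.78), 72)]
wrist white [(None, 0)]
scene red [(np.float64(0.33), 72)]
scene yellow [(np.float64(0.75), 72)]
scene blue [(np.float64(0.76), 72)]
scene green [(np.float64(0.82), 72)]
scene white [(np.float64(0.58), 72)]
top red [(np.float64(0.4), 72)]
top yellow [(np.float64(0.19), 72)]
top blue [(np.float64(0.26), 72)]
top green [(np.float64(0.0), 72)]
top white [(np.float64(0.88), 72)]
```

```bash
python3 -c "
from h import *
print(env.hand_in())"
```

```text
the job is handed in; nothing more can be done
None
```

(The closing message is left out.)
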